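# File the refilled cassette into the spring-packed row

## Robot

A 7-joint arm with a two-finger parallel gripper is mounted at the origin on a cart in front of the work surface, level with it; the furniture and walls round the work are solid. World frame = base frame: x ahead of the robot, y to its left, z up, the work surface at z = 0. Lengths are in m, angles in degrees, forces in N, time in s.
With the tool pointing down it reaches from about 0.425 to 0.875 m from the base axis. Payload 4.7 kg.
Tool frame: the origin (TCP) lies at the centre of the arm's flange, where the gripper is bolted on; the fingertips stand 182 mm ahead of it and the grasp point (between the pads) lies 164 mm ahead of it; z points along the fingers, x is the direction in which the jaws open and shut, and the axes are right-handed (so a half turn about z gives the same grasp; the last joint's range is limited). The gripper opens to 87 mm and grips with 3 to 60 N. Pads are 19 mm wide; open, the fingers measure 117 mm over their backs; the gripper's body (75 mm by 190 mm) begins 51 mm behind the grasp point.
Start: joints at [75.178, 18.392, -4.016, 83.108, 1.295, 78.541, -3.26], TCP at [0.175, -0.626, 0.405] pointing down, gripper open.
Joint ranges: [-163.93, 163.93], [-17.29, 119.83], [-79.2, 71.16], [3.27, 140.29], [-89.18, 269.18], [5.43, 117.66], [-154.24, 154.24]. Speed limits (degrees/s): [147.25, 147.25, 180, 180, 180, 180, 180].

## Interface

Orientations are given as [roll, pitch, yaw] about the fixed x, y, z axes, in that order (R = Rz(yaw) Ry(pitch) Rx(roll)).
In Python, from cell import env gives the robot as it stands. The module is installed in compiled form; this text tells all that it offers.
- The arm moves only by the tool carry_out, never from a script. Its argument "increments" is a list of rows, each a list of 5 numbers: the shift along the world's x, y, z in m, then the turn about the world's z in degrees, then the gripper's target within -1 to 1 (shut at 1, half-way at 0, fully open at -1). In form: [[dx, dy, dz, spin, jaw], ...]. A call has 1 to 20 rows; each row is the pose to reach, as a shift and turn from the pose commanded when the call began; what a row does not reach only later rows make up. A row lasts 1/10 s, in which the tool goes at most 50 mm and 8.59 degrees, less where a joint would pass 70% of its speed; a pose out of reach is approached as far as the arm can. A call with a gripper value outside its range is refused whole. The fingers move at their own pace and stop on an object; "grip_force" is the grip in N (left out, the last holds). Time passes only in rows, so rows that repeat a pose let the fingers close. It gives the time, the measured TCP pose, the force and the opening at its end, in the units of the state.
- env.get_obs(): the state, without advancing time (a new reading comes with each control period).
- env.read_camera(name): name is "side" or "top" or "wrist"; returns (picture, depth): 480x640x3 uint8, red, green, blue; 480x640 float32, m along the optical axis (not along the pixel's ray), 0 where there is no reading.
- env.get_calibration(name): a dict with "K" (3x3 intrinsics, pixels), "camera_from_world" (4x4, takes a point from world to camera coordinates); the wrist camera has in their place "T_tool_cam" (4x4, takes a point from camera to tool coordinates, whose origin is the TCP and whose axes are the tool frame's). Camera axes: x right, y down, z forward; pixel columns grow to the right and rows downward; lengths in m; the calibration is good to about 2 mm. A picture is of the moment at which its call begins: read the wrist's pose just before it. get_calibration takes no time and is no camera call.
- env.sign_off(): hands the job in, once; it reports no verdict.
The state is a dict: "time_s": time; "qpos": joint angles; "joint_velocities": joint speeds; "effort": joint torques, N m; "tool_pos": TCP position; "tool_rot": TCP orientation; "force": force on the tool from outside, world axes, zero at the start; "wrist_torque": the same for the moment, N m; "grip_width": finger opening in m.
Only numpy, scipy, OpenCV 4.12 (cv2) and the standard library are available. Lean on these libraries where they do the work, as an engineer would, in place of code of your own. Each camera call takes 0.05 s, during which the arm holds its last target.

## Task

Take the refilled blue-lidded cassette out of its stand and push it back into the packed row in the spring rack, directly next to the yellow-lidded cassette on the side towards the red spring plate. Work its wedge foot in between the neighbours gently, shifting over towards whichever side still yields, so that they are eased apart without being forced or tipped over, until it stands upright on the rack's floor, level with the others, and let go. Leave the tin, the ring module and the steel block where they are.

Things in the scene. Friction and masses are not known exactly. Their poses are not given: they have to be found in the camera images.
- blue_mid (a point): Centre of the refilled blue-lidded cassette, 45 mm above its underside; z up. Dark grey case with a blue lid, 24 mm thick (x), 60 mm wide (y), 90 mm high, the same front and back; 0.06 to 0.13 kg. It starts upright in the slot of the stand and can be held across its 60 mm width at the top.
- blue: The same cassette, origin at the centre of its underside. Its foot is a wedge: over the lowest 16 mm it tapers from 24 to 8 mm thick and from 60 to 52 mm wide. Its lid is bevelled over the top 13 mm, from 24 to 10 mm thick.
- stand: Dark block 58 x 94 x 26 mm, fixed; the blue cassette stands 20 mm deep in its slot (26.5 x 62.5 mm, slot floor 6 mm above the bench). Origin at the centre of the underside; the slot's long side is along y.
- cassette_rack: Aluminium rack, fixed: base 176 mm long (x), 72 mm wide (y), origin at the centre of its underside. Slippery floor 6 mm above the bench, side rails 24 mm above the bench and 64 mm apart inside. The row of four runs along x between a red spring plate at its +x end and a black one at its -x end, tops 82 mm above the bench.
- yellow: Yellow-lidded cassette, one of the first three of the row counted from the black plate, so it always has a cassette next to it towards the red plate. Shape and size as the blue one, 0.08 kg, loose. Origin at the centre of its underside, x towards the red plate. The cassettes touch: between two bevelled lids is a V 14 mm wide, 13 mm deep, and below it no gap.
- grey_a: Grey-lidded cassette of the row, loose; shape, size, weight, origin and axes as the yellow one. Smooth plastic, friction about 0.3. Each plate pushes the row with a steady 3 N and gives way until its stop, then not at all. The stops are set differently each time and cannot be seen: one plate has 3 to 23 mm to give, the other the rest of 26 mm.
- grey_b: Grey-lidded cassette of the row, loose; shape, size, weight, origin and axes as the yellow one.
- grey_c: Grey-lidded cassette, always the one at the red plate; loose; shape, size, weight, origin and axes as the yellow one.
- insert_tin: Bystander: open round tin of brass inserts, 63 mm wide, 19 mm high, beside the stand; origin at the centre of its underside.
- ring_module: Bystander: black round ring module, 36 mm wide, 22 mm high, beside the rack; origin at the centre of its underside.
- steel_block: Bystander: ground steel block 30 x 70 x 20 mm, beside the rack; origin at the centre of its underside.

How it is judged:
By the outcome, as a careful person would: the job done as asked, in the order asked, and still so for the second after the job is handed in, with the robot touching nothing.
It also fails if it takes over 61 s, if anything falls off the work surface, if the arm or the gripper's body presses on something with over 40 N, if the wrist force passes 120 N, or if a joint passes its speed limit or range.

## Working session

There is one attempt and no reset: what is moved stays moved. The work goes in short steps, Python scripts to look and compute and a tool call to move; the robot and the scene stay as the last step left them, time stands still between calls to the robot, and variables do not carry over. Pictures are saved under pics/ and viewed, and the job is handed in when it is done.

Besides the shell and the picture viewer there is one more tool, called after "Request:" as name(argument=value, ...), one argument or row to a line, values as JSON. carry_out: Moves the arm, as the interface text tells. Its arguments: {"type":"object","properties":{"increments":{"type":"array"},"grip_force":{"type":"number"}},"required":["increments"]}

```bash
mkdir -p pics
cat > h.py <<'E'
import numpy as np, cv2
from cell import env
def save(n,p): cv2.imwrite('pics/'+n+'.png',cv2.cvtColor(p,cv2.COLOR_RGB2BGR))
def pts(name,d):
    c=env.get_calibration(name);K=np.array(c['K']);T=np.linalg.inv(np.array(c['camera_from_world']))
    v,u=np.mgrid[0:480,0:640]
    P=np.stack([(u-K[0,2])/K[0,0]*d,(v-K[1,2])/K[1,1]*d,d],-1)
    return P@T[:3,:3].T+T[:3,3]
E
python3 - <<'E'
from h import *
o=env.get_obs(); print(o)
for n in ['top','side']:
    p,d=env.read_camera(n); save(n+'0',p); np.savez(n+'0.npz',p=p,d=d)
    c=env.get_calibration(n); print(n,c)
E
```

```text
{'time_s': 0.0, 'qpos': array([75.17869944, 18.43798355, -4.01642299, 83.1750211 ,  1.2928813 ,
       78.53840627, -3.25759102]), 'joint_velocities': array([-0.05755989, -0.03095894,  0.00333928, -0.05044942,  0.03705055,
        0.05080099,  0.01677915]), 'effort': array([-4.01010084e-04, -4.91291678e+01, -4.04357566e-01, -3.12533784e+01,
       -6.40283804e-02,  4.34727164e-02,  1.67546686e-04]), 'tool_pos': array([ 0.17504583, -0.62577584,  0.40367244]), 'tool_rot': array([ 1.79996709e+02,  1.06285324e-01, -7.43661183e+01]), 'force': array([-0.64388763,  0.57921894, -0.22256321]), 'wrist_torque': array([ 0.01846863, -0.03256006, -0.04461701]), 'grip_width': 0.0870678606967485}
top {'K': array([[565.18773644,   0.        , 320.13740444],
       [  0.        , 565.18773644, 231.67077177],
       [  0.        ,   0.        ,   1.        ]]), 'camera_from_world': array([[ 2.09053348e-02, -9.99779848e-01,  1.79528664e-03,
         1.12439870e-01],
       [-9.92580769e-01, -2.09698626e-02, -1.19765108e-01,
         4.98760644e-01],
       [ 1.19776388e-01,  7.21762687e-04, -9.92800632e-01,
         1.29489837e+00],
       [ 0.00000000e+00,  0.00000000e+00,  0.00000000e+00,
         1.00000000e+00]])}
side {'K': array([[600.58592418,   0.        , 330.55271019],
       [  0.        , 600.58592418, 241.14498877],
       [  0.        ,   0.        ,   1.        ]]), 'camera_from_world': array([[ 0.99953593,  0.0288108 , -0.00989255, -0.51619349],
       [ 0.00398151, -0.44552914, -0.89525859,  0.10949386],
       [-0.03020054,  0.89480374, -0.44543709,  1.15891636],
       [ 0.        ,  0.        ,  0.        ,  1.        ]])}
```

View pics/top0.png

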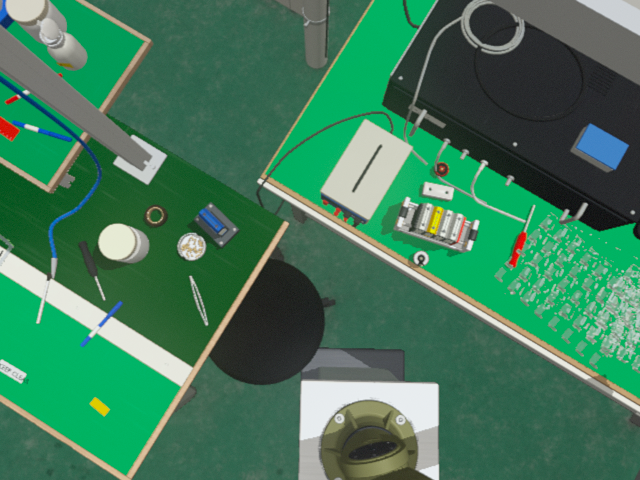

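View pics/side0.png

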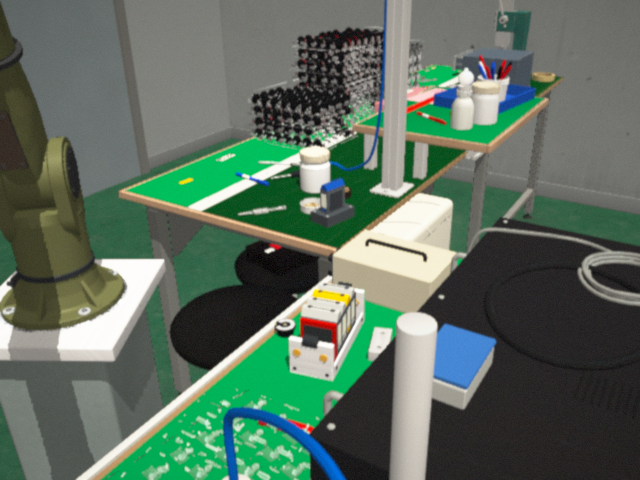

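Run:
```python
from h import *
t=np.load('top0.npz');p,d=t['p'],t['d'];P=pts('top',d)
a=cv2.resize(p[185:275,380:500],None,fx=5,fy=5,interpolation=cv2.INTER_CUBIC)
b=cv2.resize(p[190:265,165:265],None,fx=5,fy=5,interpolation=cv2.INTER_CUBIC)
save('c1',a);save('c2',b)
s=np.load('side0.npz');q=s['p']
save('c3',cv2.resize(q[265:385,270:400],None,fx=5,fy=5,interpolation=cv2.INTER_CUBIC)[:600])
save('c4',cv2.resize(q[165:235,290:370],None,fx=6,fy=6,interpolation=cv2.INTER_CUBIC))
for n,(u,v) in dict(bench=(470,270),blue=(211,221),lip=(223,232),yel=(436,220),a=(423,217),c=(449,224),ctrl=(370,150),dark=(520,110),tin=(191,246),ring=(420,258),blk=(437,190),post=(140,160),jar=(118,242)).items():
    print(n,P[v,u].round(3))
```

```text
bench [ 0.415 -0.234  0.004]
blue [0.507 0.367 0.094]
lip [0.488 0.347 0.051]
yel [ 0.52  -0.135  0.095]
a [ 0.526 -0.106  0.097]
c [ 0.513 -0.166  0.089]
ctrl [0.68  0.013 0.087]
dark [ 0.748 -0.297  0.182]
tin [0.459 0.43  0.004]
ring [ 0.44  -0.112  0.026]
blk [ 0.603 -0.153  0.021]
post [0.652 0.546 0.057]
jar [0.454 0.565 0.111]
```

View pics/c1.png

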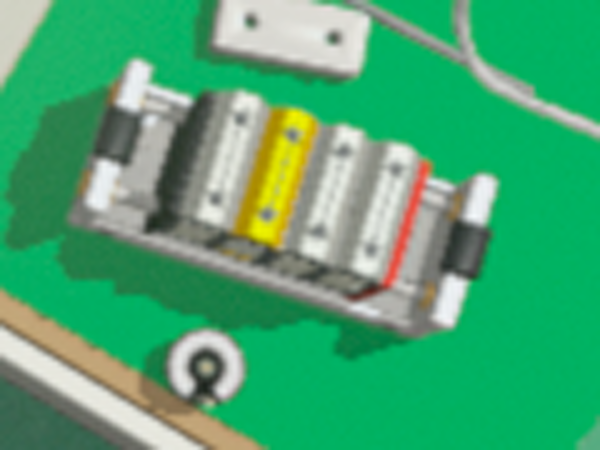

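View pics/c2.png

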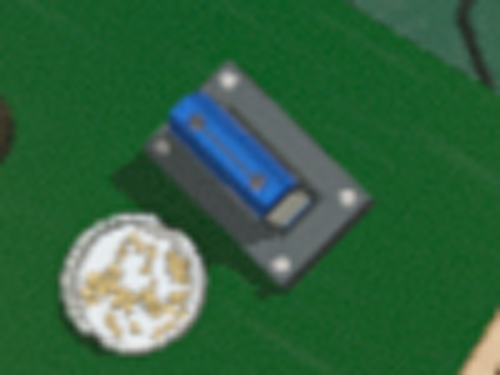

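View pics/c3.png

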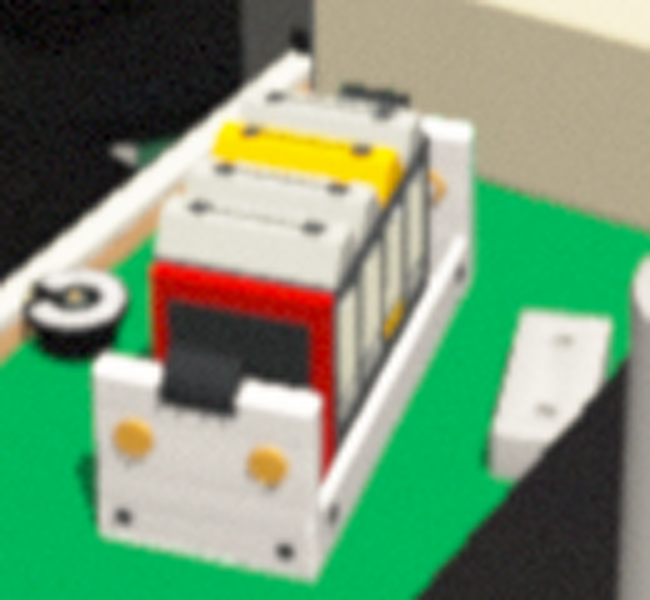

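View pics/c4.png

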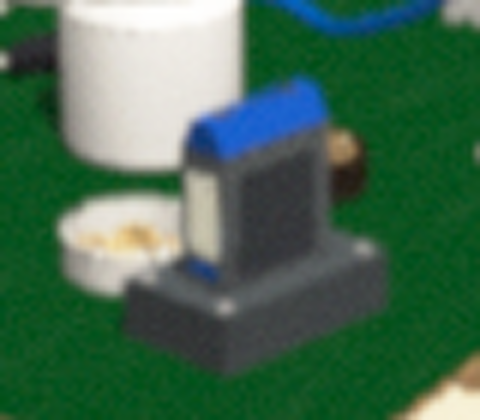

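Run:
```python
from h import *
print(env.get_calibration('wrist'))
def ray(name,uv,z):
    c=env.get_calibration(name);K=np.array(c['K']);T=np.linalg.inv(np.array(c['camera_from_world']))
    r=T[:3,:3]@np.array([(uv[0]-K[0,2])/K[0,0],(uv[1]-K[1,2])/K[1,1],1]);o=T[:3,3]
    return o+r*(z-o[2])/r[2]
t=np.load('top0.npz');p,d=t['p'],t['d'];h=cv2.cvtColor(p,cv2.COLOR_RGB2HSV)
for n,lo,hi,roi in [('blue',(100,120,60),(130,255,255),(165,190,265,265)),('yel',(20,120,100),(32,255,255),(400,195,480,250)),('red',(0,120,100),(8,255,255),(400,195,480,255))]:
    m=np.zeros((480,640),np.uint8);x0,y0,x1,y1=roi
    m[y0:y1,x0:x1]=cv2.inRange(h,lo,hi)[y0:y1,x0:x1]
    c=max(cv2.findContours(m,0,1)[0],key=cv2.contourArea)
    b=cv2.boxPoints(cv2.minAreaRect(c))
    print(n,np.array([ray('top',q,.094)[:2] for q in b]).round(4).tolist(), ray('top',b.mean(0),.094).round(4))
```

```text
{'K': array([[370.20956691,   0.        , 322.61006936],
       [  0.        , 370.20956691, 238.20731711],
       [  0.        ,   0.        ,   1.        ]]), 'T_tool_cam': array([[ 9.99999989e-01, -9.15431795e-05,  1.13412477e-04,
        -2.56935882e-04],
       [ 6.03608944e-05,  9.68392094e-01,  2.49432852e-01,
        -6.83687876e-02],
       [-1.32661622e-04, -2.49432843e-01,  9.68392090e-01,
         1.92961192e-02],
       [ 0.00000000e+00,  0.00000000e+00,  0.00000000e+00,
         1.00000000e+00]])}
blue [[0.5212, 0.3998], [0.5391, 0.3849], [0.498, 0.3368], [0.4802, 0.3517]] [0.5096 0.3683 0.094 ]
yel [[0.494, -0.1129], [0.5532, -0.1312], [0.5467, -0.1532], [0.4876, -0.1347]] [ 0.5203 -0.133   0.094 ]
red [[0.4718, -0.18], [0.5268, -0.1985], [0.5258, -0.2019], [0.4707, -0.1833]] [ 0.4987 -0.1909  0.094 ]
```

Run:
```python
from h import *
s=np.load('side0.npz');P=pts('side',s['d'])
for u,v in [(415,330),(415,400),(415,450),(240,420),(400,60),(390,180)]: print(u,v,P[v,u].round(3))
```

```text
415 330 [ 0.582 -0.735  0.444]
415 400 [ 0.584 -0.738  0.403]
415 450 [ 0.586 -0.738  0.369]
240 420 [ 0.403 -0.352  0.026]
400 60 [0.673 0.533 0.352]
390 180 [0.661 0.547 0.036]
```

Request:
carry_out(
  increments=[
    [0.0,0.05,0.02,8,-1],
    [0.04,0.09,0.02,16,-1],
    [0.08,0.13,0.02,24,-1],
    [0.12,0.17,0.02,32,-1],
    [0.15,0.21,0.02,40,-1],
    [0.18,0.25,0.02,48,-1],
    [0.21,0.29,0.02,57,-1],
    [0.24,0.33,0.02,57,-1],
    [0.27,0.37,0.01,57,-1],
    [0.3,0.41,0.0,57,-1],
    [0.337,0.46,0.0,57,-1],
    [0.337,0.466,0.0,57,-1],
    [0.337,0.466,0.0,57,-1],
    [0.337,0.466,0.0,57,-1],
  ],
)

```text
time_s: 1.5
tool_pos: [0.5123, -0.1591, 0.4043]
tool_rot: [180.0, 0.1, -17.2]
force: [-0.4, -0.5, -1.2]
grip_width: 0.0868
```

```bash
cat >> h.py <<'E'
from scipy.spatial.transform import Rotation as R
def snap(tag):
    o=env.get_obs(); p,d=env.read_camera('wrist'); save(tag,p); np.savez(tag+'.npz',p=p,d=d,t=o['tool_pos'],r=o['tool_rot']); return o
def wrist(tag):
    z=np.load(tag+'.npz'); c=env.get_calibration('wrist')
    T=np.eye(4);T[:3,:3]=R.from_euler('xyz',z['r'],degrees=True).as_matrix();T[:3,3]=z['t']
    T=T@np.array(c['T_tool_cam']);return z['p'],z['d'],np.array(c['K']),T
def wray(tag,uv,zz):
    p,d,K,T=wrist(tag);uv=np.atleast_2d(uv)
    r=np.c_[(uv[:,0]-K[0,2])/K[0,0],(uv[:,1]-K[1,2])/K[1,1],np.ones(len(uv))]@T[:3,:3].T
    return T[:3,3]+r*((zz-T[2,3])/r[:,2])[:,None]
def wpts(tag):
    p,d,K,T=wrist(tag);v,u=np.mgrid[0:480,0:640]
    P=np.stack([(u-K[0,2])/K[0,0]*d,(v-K[1,2])/K[1,1]*d,d],-1)
    return P@T[:3,:3].T+T[:3,3]
E
python3 - <<'E'
from h import *
o=snap('w1');print(o['tool_pos'],o['tool_rot'],o['qpos'].round(1),o['force'])
P=wpts('w1')
E
```

```text
[ 0.51228758 -0.15906104  0.40433306] [ 1.79983995e+02  5.37155935e-02 -1.72111537e+01] [ 46.2   6.7 -34.   98.3   3.9  76.2  -5.8] [-0.44345985 -0.46411778 -1.18885504]
```

View pics/w1.png

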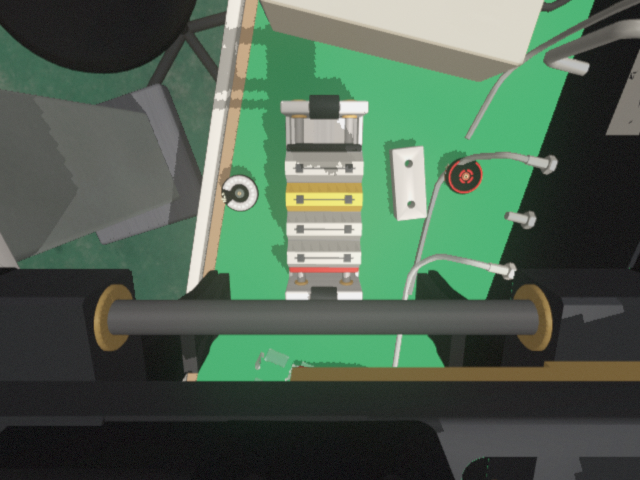

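Run:
```python
from h import *
p,d,K,T=wrist('w1');P=wpts('w1')
c=cv2.resize(p[90:300,270:380],None,fx=5,fy=5,interpolation=cv2.INTER_CUBIC)
save('w1c',cv2.resize(c,(410,600+0)) if 0 else cv2.resize(p[140:290,275:375],None,fx=4,fy=4,interpolation=cv2.INTER_NEAREST))
u=np.r_[310:340]
for v in range(140,285): print(v,p[v,308:340].mean(0).round().astype(int),np.median(P[v,308:340,2]).round(4),end=' | ' if v%3 else '\n')
```

```text
140 [190 186 179] 0.0069 | 141 [189 185 178] 0.0071
142 [175 170 164] 0.0068 | 143 [120 118 112] 0.0735 | 144 [70 72 65] 0.0817
145 [62 64 57] 0.0826 | 146 [63 65 58] 0.0829 | 147 [63 65 57] 0.0831
148 [61 64 55] 0.0828 | 149 [60 62 54] 0.0829 | 150 [63 65 57] 0.0827
151 [89 89 81] 0.0824 | 152 [130 128 120] 0.0843 | 153 [153 150 141] 0.0857
154 [155 152 143] 0.0872 | 155 [155 152 143] 0.0886 | 156 [155 152 143] 0.0901
157 [155 152 143] 0.0913 | 158 [155 152 143] 0.0924 | 159 [155 152 143] 0.0938
160 [156 152 143] 0.0951 | 161 [161 158 148] 0.0965 | 162 [170 166 157] 0.0967
163 [172 169 159] 0.097 | 164 [174 170 160] 0.0968 | 165 [181 177 167] 0.097
166 [184 182 172] 0.0968 | 167 [160 158 149] 0.0964 | 168 [136 134 127] 0.0973
169 [176 173 165] 0.0968 | 170 [204 201 192] 0.0966 | 171 [211 207 198] 0.0971
172 [217 214 204] 0.097 | 173 [222 218 209] 0.0969 | 174 [216 212 203] 0.0972
175 [190 186 176] 0.0961 | 176 [177 173 164] 0.0948 | 177 [176 172 162] 0.093
178 [176 172 163] 0.0914 | 179 [176 172 162] 0.0895 | 180 [176 172 162] 0.0874
181 [172 167 158] 0.0858 | 182 [171 158 136] 0.08
[... 1979 characters left out ...]
[178 175 167] 0.0974
259 [223 219 211] 0.097 | 260 [238 234 225] 0.0968 | 261 [240 236 227] 0.0967
262 [239 235 226] 0.097 | 263 [227 224 214] 0.0969 | 264 [193 189 179] 0.0953
265 [178 173 164] 0.091 | 266 [180 161 152] 0.0866 | 267 [201 125 118] 0.0843
268 [227 103  93] 0.083 | 269 [230 102  92] 0.0829 | 270 [230 102  92] 0.0827
271 [220 101  92] 0.0827 | 272 [180 113 105] 0.0828 | 273 [148 138 131] 0.0166
274 [144 141 134] 0.0198 | 275 [143 140 133] 0.0227 | 276 [143 140 133] 0.0259
277 [144 141 134] 0.0286 | 278 [145 142 136] 0.0317 | 279 [146 143 136] 0.0343
280 [144 140 134] 0.0371 | 281 [143 140 133] 0.04 | 282 [144 141 134] 0.0427
283 [145 142 136] 0.0454 | 284 [146 143 136] 0.0483 |
```

View pics/w1c.png

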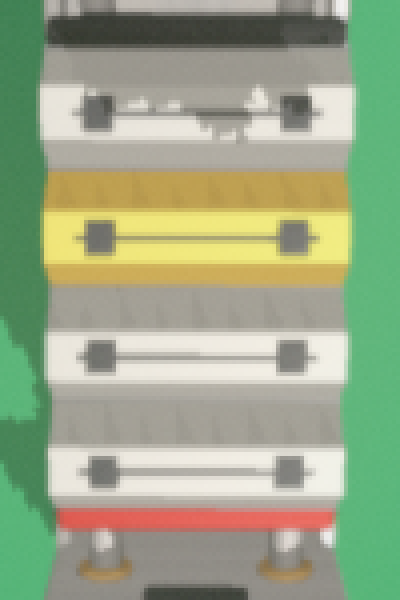

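Run:
```python
from h import *
p,d,K,T=wrist('w1');P=wpts('w1')
# ridge tops by depth plane
m=((P[...,2]>.0955)&(P[...,2]<.0985)).astype(np.uint8); m[:, :275]=0;m[:,375:]=0;m[:150]=0;m[275:]=0
n,l,st,ce=cv2.connectedComponentsWithStats(m)
C=[]
for i in range(1,n):
    if st[i,4]<300: continue
    v,u=np.where(l==i); b=cv2.minAreaRect(np.c_[u,v].astype(np.float32))
    w=wray('w1',b[0],.0965)[0]; bp=wray('w1',cv2.boxPoints(b),.0965)
    e1=bp[1]-bp[0];e2=bp[2]-bp[1]; L=e1 if np.linalg.norm(e1)>np.linalg.norm(e2) else e2
    a=np.degrees(np.arctan2(L[1],L[0]))
    print(st[i],w.round(4),'len',np.linalg.norm(e1).round(4),np.linalg.norm(e2).round(4),'ang',a.round(2),P[l==i].mean(0).round(4)); C.append(P[l==i].mean(0))
C=np.array(C);D=np.diff(C,axis=0);print(np.linalg.norm(D,axis=1),np.degrees(np.arctan2(D[:,1],D[:,0])))
V=wray('w1',[[325,211.5]],.0835);print('V',V)
for u in (292,356):
  print(wray('w1',[[u,199]],.0965))
```

```text
[ 285  160   79   17 1128] [ 0.528  -0.1121  0.0965] len 0.0121 0.0595 ang -17.21 [ 0.5277 -0.1119  0.0968]
[ 286  191   77   17 1061] [ 0.5209 -0.1349  0.0965] len 0.0592 0.0126 ang -17.21 [ 0.5209 -0.1348  0.0969]
[286 221  76  16 999] [ 0.5136 -0.1574  0.0965] len 0.0123 0.0597 ang -17.21 [ 0.5138 -0.1575  0.0969]
[287 250  74  15 936] [ 0.5065 -0.1802  0.0965] len 0.0592 0.012 ang -17.21 [ 0.5066 -0.1803  0.0968]
[0.02385082 0.02382886 0.02386886] [-106.61314855 -107.38276823 -107.51852821]
V [[ 0.51812647 -0.14691948  0.0835    ]]
[[ 0.49697934 -0.12748778  0.0965    ]]
[[ 0.54487642 -0.14232419  0.0965    ]]
```

Request:
carry_out(
  increments=[
    [0,0.05,0,8,-1],
    [0,0.1,0,16,-1],
    [0,0.15,0,24,-1],
    [0,0.2,0,32,-1],
    [0,0.25,0,40,-1],
    [0,0.3,0,48,-1],
    [0,0.35,0,56,-1],
    [0,0.4,0,64,-1],
    [0,0.45,0,66.6,-1],
    [0,0.5,0,66.6,-1],
    [-0.002,0.527,0,66.6,-1],
    [-0.002,0.527,0,66.6,-1],
    [-0.002,0.527,0,66.6,-1],
  ],
)

```text
time_s: 2.85
tool_pos: [0.511, 0.3657, 0.4041]
tool_rot: [179.9, 0.1, 49.1]
force: [0.4, -1.3, -1.4]
grip_width: 0.087
```

Run:
```python
from h import *
o=snap('w2');print(o['tool_pos'],o['tool_rot'],o['qpos'].round(1))
p,d,K,T=wrist('w2');P=wpts('w2')
hh=cv2.cvtColor(p,cv2.COLOR_RGB2HSV)
m=cv2.inRange(hh,(100,100,60),(130,255,255))*((P[...,2]>.0945)&(P[...,2]<.1))
n,l,st,ce=cv2.connectedComponentsWithStats(m.astype(np.uint8))
for i in range(1,n):
    if st[i,4]<200: continue
    v,u=np.where(l==i); b=cv2.minAreaRect(np.c_[u,v].astype(np.float32))
    bp=wray('w2',cv2.boxPoints(b),.0965); e1=bp[1]-bp[0];e2=bp[2]-bp[1]; L=e1 if np.linalg.norm(e1)>np.linalg.norm(e2) else e2
    print(st[i],wray('w2',b[0],.0965)[0],np.linalg.norm(e1).round(4),np.linalg.norm(e2).round(4),np.degrees(np.arctan2(L[1],L[0])),P[l==i].mean(0))
```

```text
[0.51104732 0.36566204 0.40410768] [1.79946816e+02 8.96086174e-02 4.91447840e+01] [  3.7  24.6 -55.3  85.   20.3  81.1  -3.2]
[ 286  215   76   21 1080] [0.50837265 0.36897695 0.0965    ] 0.0153 0.0597 46.91533219293564 [0.50832769 0.36936802 0.09790725]
```

View pics/w2.png

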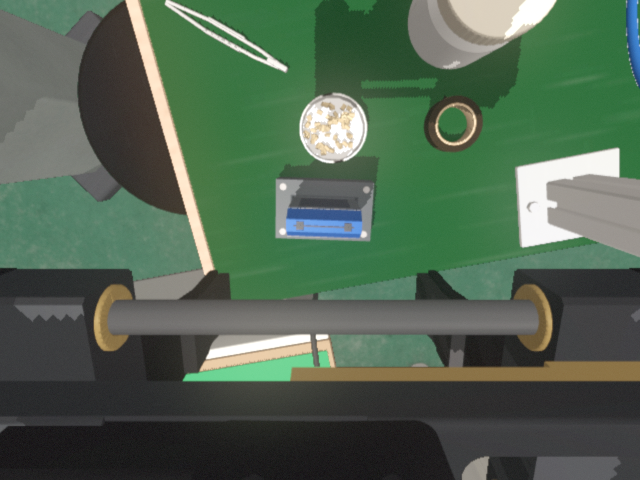

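Run:
```python
from h import *
p,d,K,T=wrist('w2');P=wpts('w2')
save('w2c',cv2.resize(p[165:250,260:390],None,fx=5,fy=5,interpolation=cv2.INTER_NEAREST))
for v in range(200,242,1): print(v,p[v,305:345].mean(0).round().astype(int),np.median(P[v,305:345,2]).round(4),np.median(P[v,295:305,2]).round(4),np.median(P[v,345:355,2]).round(4))
# depth map ridge mask
for z0 in (.0955,.0965):
  m=(P[...,2]>z0)&(P[...,2]<.1);m[:200]=0;m[245:]=0;m[:,:270]=0;m[:,380:]=0
  v,u=np.where(m);Q=P[m][:,:2];print(z0,m.sum(),Q.mean(0));
  w,V=np.linalg.eigh(np.cov(Q.T));print(np.degrees(np.arctan2(*V[::-1,1])),np.sqrt(12*w))
# stand top
m=(P[...,2]>.022)&(P[...,2]<.031);m[:170]=0;m[250:]=0;m[:,:265]=0;m[:,385:]=0
b=cv2.minAreaRect(np.argwhere(m)[:,::-1].astype(np.float32));bp=wray('w2',cv2.boxPoints(b),.027);e1=bp[1]-bp[0];e2=bp[2]-bp[1]
print(bp.mean(0),e1,e2,[np.degrees(np.arctan2(e[1],e[0])) for e in (e1,e2)])
```

```text
200 [65 67 70] 0.0398 0.0451 0.0338
201 [64 66 69] 0.0457 0.0509 0.0397
202 [64 66 69] 0.0516 0.0563 0.0462
203 [63 65 69] 0.0577 0.0624 0.0513
204 [64 66 70] 0.0632 0.0677 0.0576
205 [64 67 70] 0.0685 0.0731 0.0631
206 [71 73 76] 0.0739 0.0778 0.0694
207 [91 93 96] 0.0781 0.0832 0.0741
208 [113 117 127] 0.0836 0.0862 0.0788
209 [102 116 145] 0.0863 0.0872 0.0844
210 [ 67  94 141] 0.087 0.0886 0.0865
211 [ 57  87 140] 0.0884 0.0904 0.0875
212 [ 57  87 140] 0.0898 0.0907 0.0887
213 [ 56  87 139] 0.0906 0.0922 0.0903
214 [ 56  86 139] 0.0917 0.0928 0.0912
215 [ 56  87 139] 0.093 0.0939 0.0921
216 [ 56  87 139] 0.0941 0.0949 0.0932
217 [ 56  86 139] 0.0952 0.0961 0.0943
218 [ 56  88 141] 0.0963 0.0973 0.0954
219 [ 67 103 162] 0.0973 0.0982 0.0961
220 [ 90 136 203] 0.0981 0.0985 0.0976
221 [108 160 231] 0.0988 0.0986 0.0987
222 [111 164 235] 0.0989 0.0996 0.0984
223 [112 164 234] 0.0987 0.0993 0.0991
224 [113 161 230] 0.0984 0.0988 0.0989
225 [118 153 211] 0.0987 0.0995 0.0986
226 [127 144 180] 0.0989 0.0994 0.0995
227 [126 154 200] 0.0991 0.0995 0.0994
228 [115 163 228] 0.0986 0.0993 0.0992
229 [113 165 233] 0.0988 0.0988 0.0993
230 [113 165 234] 0.0988 0.0987 0.0991
231 [109 162 232] 0.0987 0.0988 0.0984
232 [ 97 148 219] 0.0986 0.0979 0.0986
233 [ 77 125 197] 0.0972 0.0947 0.0985
234 [ 70 116 188] 0.0945 0.0918 0.0973
235 [ 77 119 187] 0.0916 0.0889 0.094
236 [112 138 187] 0.0885 0.0862 0.0917
237 [152 161 180] 0.0865 0.0289 0.0879
238 [155 160 160] 0.0288 0.0283 0.0865
239 [126 144 132] 0.028 0.0035 0.0292
240 [ 79 126  93] 0.0031 0.0033 0.028
241 [ 62 120  80] 0.0033 0.0023 0.0034
0.0955 1191 [0.50849451 0.36910836]
47.15112055596739 [0.01321249 0.06014288]
0.0965 1102 [0.50850886 0.36890741]
47.07664747800842 [0.01231891 0.0601382 ]
[0.50910704 0.3686604  0.027     ] [-0.04188687  0.04145607  0.        ] [0.0635224  0.06845862 0.        ] [np.float64(135.29616245961694), np.float64(47.141920482042536)]
```

View pics/w2c.png

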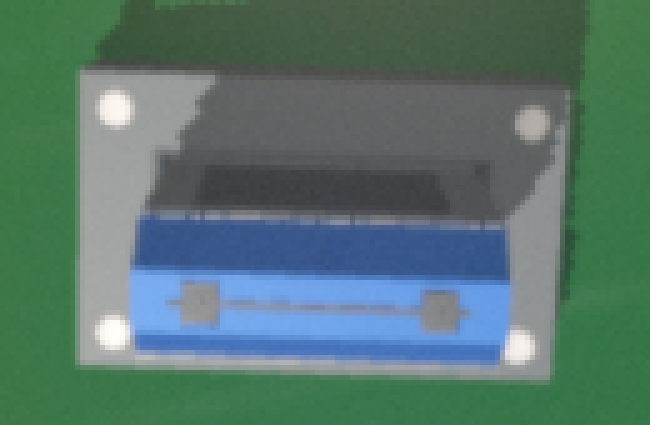

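Request:
carry_out(
  increments=[
    [-0.0025,0.0033,-0.04,-2.1,-1],
    [-0.0025,0.0033,-0.08,-2.1,-1],
    [-0.0025,0.0033,-0.12,-2.1,-1],
    [-0.0025,0.0033,-0.14,-2.1,-1],
    [-0.0025,0.0033,-0.16,-2.1,-1],
    [-0.0025,0.0033,-0.174,-2.1,-1],
    [-0.0025,0.0033,-0.174,-2.1,-1],
    [-0.0025,0.0033,-0.174,-2.1,-1],
  ],
  grip_force=30,
)

```text
time_s: 3.7
tool_pos: [0.5084, 0.3694, 0.2314]
tool_rot: [180.0, -0.0, 47.0]
force: [0.8, -0.0, -0.3]
grip_width: 0.0868
```

Run:
```python
from h import *
o=snap('w3');print(o['tool_pos'],o['tool_rot'],o['force'],o['grip_width'])
```

```text
[0.50844023 0.36941178 0.23141408] [ 1.79958289e+02 -3.16251272e-02  4.70279588e+01] [ 0.82910634 -0.01786097 -0.33456365] 0.08680438458435569
```

View pics/w3.png

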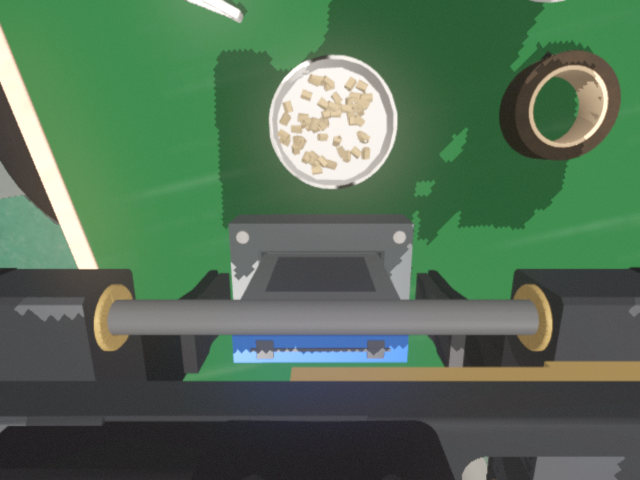

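Request:
carry_out(
  increments=[
    [0,0,0,0,0.2],
    [0,0,0,0,0.6],
    [0,0,0,0,1],
    [0,0,0,0,1],
    [0,0,0,0,1],
    [0,0,0,0,1],
    [0,0,0,0,1],
    [0,0,0,0,1],
  ],
  grip_force=30,
)

```text
time_s: 4.55
tool_pos: [0.5076, 0.3704, 0.231]
tool_rot: [180.0, -0.0, 47.1]
force: [-1.3, -0.3, 2.0]
grip_width: 0.0596
```

Run:
```python
from h import *
o=env.get_obs();print(o['tool_pos'],o['tool_rot'],o['force'],o['wrist_torque'],o['grip_width'])
```

```text
[0.50760667 0.37042978 0.2309755 ] [ 1.79999142e+02 -1.20130349e-02  4.71321583e+01] [-1.25721301 -0.28691656  1.9986201 ] [-0.01877033 -0.00991004 -0.0141238 ] 0.05959808919419142
```

Request:
carry_out(
  increments=[
    [0,0,0.01,0,1],
    [0,0,0.03,0,1],
    [0,0,0.06,0,1],
    [0,0,0.1,0,1],
    [0,0,0.14,0,1],
    [0,0,0.15,0,1],
    [0,0,0.15,0,1],
  ],
)

```text
time_s: 5.25
tool_pos: [0.5077, 0.3709, 0.3831]
tool_rot: [179.9, -0.2, 47.1]
force: [0.6, 0.4, -1.1]
grip_width: 0.06
```

Run:
```python
from h import *
o=snap('w4');print(o['tool_pos'],o['tool_rot'],o['force'],o['wrist_torque'],o['grip_width'])
```

```text
[0.5076904  0.37089693 0.38305365] [179.93509381  -0.21869536  47.13580571] [ 0.5767626   0.40104518 -1.09992518] [ 0.02628804 -0.12071178 -0.01242455] 0.06000998658423922
```

View pics/w4.png

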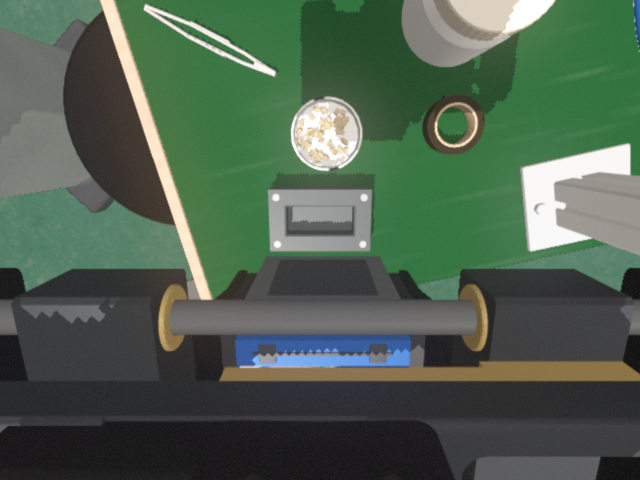

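Run:
```python
from h import *
for tag in('w3','w4'):
  p,d,K,T=wrist(tag); c=env.get_calibration('wrist');Tc=np.array(c['T_tool_cam'])
  v,u=np.mgrid[0:480,0:640]
  Q=np.stack([(u-K[0,2])/K[0,0]*d,(v-K[1,2])/K[1,1]*d,d],-1)@Tc[:3,:3].T+Tc[:3,3]
  for v in list(range(256,300,6))+list(range(333,372,2)):
    q=Q[v,285:360]; print(tag,v,p[v,285:360].mean(0).round().astype(int),np.median(q,0).round(4))
```

```text
w3 256 [88 88 88] [ 2.000e-04 -1.130e-02  2.021e-01]
w3 262 [69 69 71] [ 0.0002 -0.0115  0.1916]
w3 268 [69 69 71] [ 0.0002 -0.0114  0.1827]
w3 274 [69 69 72] [ 0.0005 -0.0115  0.1745]
w3 280 [69 69 73] [ 0.0005 -0.0114  0.1672]
w3 286 [69 70 74] [ 0.0005 -0.0113  0.1606]
w3 292 [95 95 97] [ 0.0003 -0.0114  0.1543]
w3 298 [96 95 99] [ 0.0003 -0.0113  0.1486]
w3 333 [117 116 125] [ 0.0003 -0.0266  0.0945]
w3 335 [ 73 102 157] [ 0.0005 -0.0045  0.1333]
w3 337 [ 72 116 187] [ 0.0003 -0.004   0.1327]
w3 339 [ 73 117 188] [ 0.0003 -0.0032  0.1328]
w3 341 [ 73 117 189] [ 0.0005 -0.0024  0.1328]
w3 343 [ 73 117 189] [ 0.0005 -0.0016  0.1329]
w3 345 [ 73 117 189] [ 0.0003 -0.001   0.1327]
w3 347 [ 74 108 172] [ 3.000e-04 -1.000e-04  1.329e-01]
w3 349 [100 102 115] [0.0003 0.0003 0.1322]
w3 351 [123 144 189] [0.0003 0.001  0.1322]
w3 353 [137 192 253] [0.0003 0.0021 0.1328]
w3 355 [140 196 255] [0.0003 0.003  0.1329]
w3 357 [140 196 255] [0.0003 0.0036 0.1327]
w3 359 [140 196 255] [0.0005 0.0045 0.1329]
w3 361 [130 188 250] [0.0003 0.0053 0.1328]
w3 363 [ 75 145 117] [1.000e-04 6.840e-02 2.28
[... 768 characters left out ...]
.0003 -0.0027  0.1324]
w4 343 [ 57  94 159] [ 0.0003 -0.0018  0.1325]
w4 345 [ 58  94 159] [ 0.0003 -0.0012  0.1324]
w4 347 [ 57  94 160] [ 0.0005 -0.0004  0.1325]
w4 349 [ 64 103 169] [0.0003 0.0003 0.1323]
w4 351 [ 75 110 170] [0.0003 0.001  0.1323]
w4 353 [104 104 111] [0.0003 0.0015 0.1317]
w4 355 [131 145 180] [0.0005 0.0023 0.1318]
w4 357 [116 168 237] [0.0003 0.0033 0.1323]
w4 359 [116 168 238] [0.0003 0.0042 0.1324]
w4 361 [116 168 238] [0.0003 0.005  0.1324]
w4 363 [116 168 238] [0.0005 0.0058 0.1324]
w4 365 [119 164 227] [0.0003 0.0065 0.1323]
w4 367 [144 130 113] [ 0.0005 -0.0237  0.0858]
w4 369 [140 116  80] [ 0.0003 -0.0238  0.085 ]
w4 371 [140 116  80] [ 0.0003 -0.0237  0.0844]
```

Request:
carry_out(
  increments=[
    [0,-0.04,0,-8,1],
    [0,-0.08,0,-16,1],
    [0,-0.12,0,-24,1],
    [0,-0.17,0,-32,1],
    [0.002,-0.22,0,-40,1],
    [0.004,-0.27,0,-48,1],
    [0.006,-0.32,0,-56,1],
    [0.008,-0.37,0,-64,1],
    [0.01,-0.41,0,-64.2,1],
    [0.01,-0.45,0,-64.2,1],
    [0.01,-0.48,0,-64.2,1],
    [0.01,-0.5,-0.01,-64.2,1],
    [0.01,-0.515,-0.025,-64.2,1],
    [0.01,-0.515,-0.038,-64.2,1],
    [0.01,-0.515,-0.038,-64.2,1],
    [0.01,-0.515,-0.038,-64.2,1],
    [0.01,-0.515,-0.038,-64.2,1],
  ],
)

```text
time_s: 7.0
tool_pos: [0.518, -0.1432, 0.3432]
tool_rot: [-180.0, -0.0, -16.9]
force: [-0.1, 0.7, -0.5]
grip_width: 0.06
```

Run:
```python
from h import *
o=snap('w5');print(o['tool_pos'],o['tool_rot'],o['force'],o['wrist_torque'],o['grip_width'])
p,d=env.read_camera('side');save('s5',p);save('s5c',cv2.resize(p[200:385,240:420],None,fx=3.2,fy=3.2,interpolation=cv2.INTER_CUBIC))
```

```text
[ 0.51803435 -0.14315832  0.34320652] [-1.79979862e+02 -4.26335718e-02 -1.69293689e+01] [-0.0515495   0.74161906 -0.45313068] [-0.04500391 -0.04844265  0.03708202] 0.060045492311069044
```

View pics/w5.png

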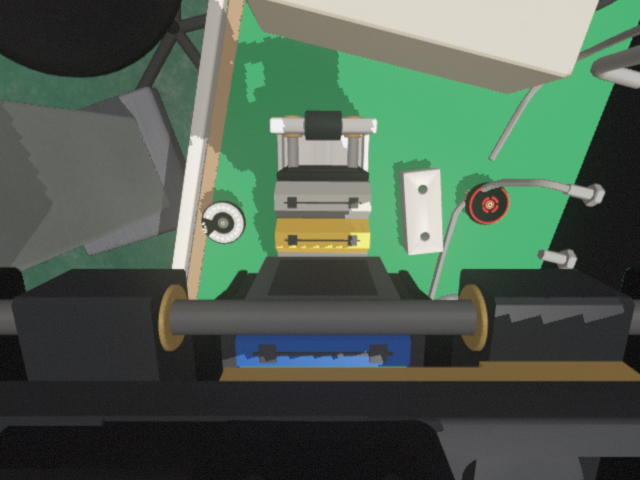

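View pics/s5c.png

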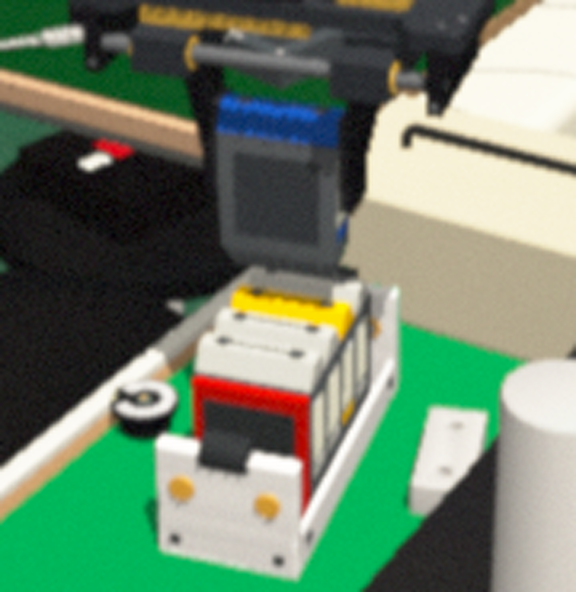

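Run:
```python
from h import *
p,d,K,T=wrist('w5'); c=env.get_calibration('wrist');Tc=np.array(c['T_tool_cam'])
v,u=np.mgrid[0:480,0:640]
Q=np.stack([(u-K[0,2])/K[0,0]*d,(v-K[1,2])/K[1,1]*d,d],-1)@Tc[:3,:3].T+Tc[:3,3]
for v in list(range(190,270,2)): print(v,p[v,300:345].mean(0).round().astype(int),np.median(Q[v,300:345],0).round(4))
for v in (280,290):print(np.median(Q[v,300:345],0).round(4))
h=cv2.cvtColor(p,cv2.COLOR_RGB2HSV)
for r,(lo,hi) in {(232,247):((20,80,80),(35,255,255)),(345,352):((100,100,60),(130,255,255))}.items():
  for v in range(*r,3):
    us=np.where(cv2.inRange(h,lo,hi)[v,200:450])[0]+200; print(v,us.min(),us.max(),Q[v,us.min()+1].round(4),Q[v,us.max()-1].round(4))
```

```text
190 [154 150 142] [-1.000e-04 -3.980e-02  2.509e-01]
192 [154 150 142] [-1.000e-04 -3.880e-02  2.487e-01]
194 [158 154 145] [-1.00e-04 -3.78e-02  2.47e-01]
196 [165 161 152] [-1.000e-04 -3.660e-02  2.465e-01]
198 [165 162 152] [-1.000e-04 -3.540e-02  2.466e-01]
200 [164 160 151] [-1.000e-04 -3.420e-02  2.465e-01]
202 [96 95 89] [-1.00e-04 -3.30e-02  2.46e-01]
204 [150 147 138] [ 2.000e-04 -3.170e-02  2.464e-01]
206 [164 161 151] [-1.000e-04 -3.040e-02  2.467e-01]
208 [164 160 151] [-1.000e-04 -2.920e-02  2.465e-01]
210 [150 147 138] [-1.000e-04 -2.800e-02  2.463e-01]
212 [102 100  92] [-1.00e-04 -2.62e-02  2.49e-01]
214 [102  99  91] [-1.000e-04 -2.420e-02  2.529e-01]
216 [100  98  89] [-1.000e-04 -2.220e-02  2.564e-01]
218 [140 118  69] [-1.00e-04 -2.03e-02  2.59e-01]
220 [182 151  72] [-1.000e-04 -1.930e-02  2.574e-01]
222 [182 151  72] [-1.000e-04 -1.840e-02  2.554e-01]
224 [182 151  72] [ 2.000e-04 -1.750e-02  2.537e-01]
226 [182 150  72] [-1.00e-04 -1.65e-02  2.52e-01]
228 [182 150  72] [-1.000e-04 -1.560e-02  2.501e-01]
230 [181 150  71] [-1.000e-04 -1.470e-02  2.485e-01]
232 [
[... 802 characters left out ...]
-0.0106  0.1959]
264 [55 54 47] [-0.     -0.0105  0.193 ]
266 [54 53 46] [-0.     -0.0105  0.1899]
268 [53 52 46] [-0.     -0.0106  0.1867]
[-0.     -0.0105  0.1709]
[-0.     -0.0106  0.1594]
232 275 369 [-0.0291 -0.0139  0.2463] [ 0.029  -0.0136  0.2475]
235 275 369 [-0.0292 -0.012   0.2462] [ 0.029  -0.0118  0.2467]
238 275 369 [-0.0292 -0.0101  0.246 ] [ 0.0291 -0.0099  0.2466]
241 275 369 [-0.0293 -0.0081  0.246 ] [ 0.0292 -0.0079  0.2469]
244 275 368 [-0.0293 -0.0061  0.246 ] [ 0.0284 -0.0064  0.2452]
345 235 410 [-0.0291 -0.002   0.1318] [ 0.0296 -0.0018  0.1321]
348 235 410 [-0.0293 -0.0007  0.1321] [ 0.0298 -0.0003  0.1326]
351 235 410 [-0.0297  0.0012  0.1334] [0.0295 0.     0.1314]
```

Request:
carry_out(
  increments=[
    [-0.0006,-0.0018,-0.005,-0.2,1],
    [-0.0006,-0.0018,-0.015,-0.2,1],
    [-0.0006,-0.0018,-0.022,-0.2,1],
    [-0.0006,-0.0018,-0.026,-0.2,1],
    [-0.0006,-0.0018,-0.028,-0.2,1],
    [-0.0006,-0.0018,-0.028,-0.2,1],
  ],
)

```text
time_s: 7.7
tool_pos: [0.5169, -0.1464, 0.3144]
tool_rot: [-180.0, 0.0, -17.3]
force: [-0.2, 0.3, -0.8]
grip_width: 0.06
```

```bash
cat >> h.py <<'E'
def st():
    o=env.get_obs();f=o['force'];r=np.array([-.294,-.956]);l=np.array([.956,-.294])
    print('t',round(o['time_s'],2),o['tool_pos'].round(4),o['tool_rot'].round(2),'f_red',round(f[:2]@r,2),'f_lat',round(f[:2]@l,2),'fz',round(f[2],2),'tq',o['wrist_torque'].round(2),round(o['grip_width'],4))
def rel(tag):
    p,d,K,T=wrist(tag);Tc=np.array(env.get_calibration('wrist')['T_tool_cam']);v,u=np.mgrid[0:480,0:640]
    return p,np.stack([(u-K[0,2])/K[0,0]*d,(v-K[1,2])/K[1,1]*d,d],-1)@Tc[:3,:3].T+Tc[:3,3]
def pic(t):
    st();snap('w'+t);p,d=env.read_camera('side');w=cv2.imread('pics/w'+t+'.png')[100:380,190:450]
    s=cv2.cvtColor(p[255:385,280:400],cv2.COLOR_RGB2BGR)
    cv2.imwrite('pics/m'+t+'.png',np.hstack([cv2.resize(w,(390,420)),cv2.resize(s,(388,420),interpolation=cv2.INTER_CUBIC)]))
E
python3 -c "
from h import *
pic('6')"
```

```text
t 7.7 [ 0.5169 -0.1464  0.3144] [-1.800e+02  3.000e-02 -1.726e+01] f_red -0.22 f_lat -0.27 fz -0.77 tq [ 0.02 -0.07  0.02] 0.06
```

View pics/m6.png

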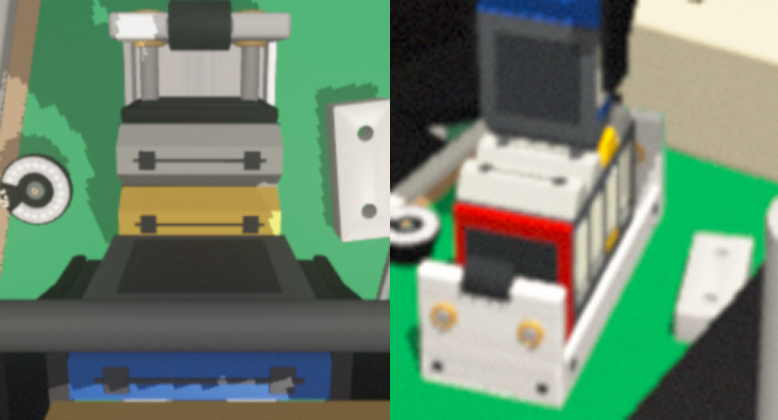

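```bash
cat >> h.py <<'E'
def prof(tag,v0,v1,s=2):
    p,Q=rel(tag)
    for v in range(v0,v1,s): print(v,p[v,300:345].mean(0).round().astype(int),np.median(Q[v,300:345],0).round(4)[1:])
E
python3 -c "
from h import *
prof('w6',200,275)"
```

```text
200 [165 162 152] [-0.0385  0.2177]
202 [164 161 152] [-0.0375  0.2175]
204 [163 159 151] [-0.0364  0.2175]
206 [97 95 89] [-0.0354  0.217 ]
208 [135 132 125] [-0.0343  0.2171]
210 [164 160 152] [-0.0331  0.2176]
212 [164 161 152] [-0.0319  0.2178]
214 [163 160 151] [-0.0309  0.2174]
216 [128 125 116] [-0.0297  0.2179]
218 [101  98  90] [-0.028  0.221]
220 [101  98  90] [-0.0261  0.2246]
222 [98 95 87] [-0.0242  0.228 ]
224 [140 117  67] [-0.0226  0.23  ]
226 [182 150  71] [-0.0218  0.2285]
228 [182 150  71] [-0.0209  0.2268]
230 [182 150  71] [-0.02    0.2256]
232 [182 150  70] [-0.0193  0.2238]
234 [182 150  70] [-0.0185  0.2225]
236 [182 150  70] [-0.0176  0.2211]
238 [182 150  70] [-0.0168  0.2198]
240 [185 153  72] [-0.0161  0.2181]
242 [192 160  75] [-0.0151  0.2176]
244 [192 160  75] [-0.0139  0.2177]
246 [192 160  74] [-0.0128  0.2175]
248 [170 141  70] [-0.0116  0.2177]
250 [121 102  63] [-0.0106  0.2171]
252 [190 158  74] [-0.0093  0.2176]
254 [191 159  74] [-0.0081  0.2176]
256 [150 124  65] [-0.007   0.2174]
258 [67 66 60] [-0.0104  0.2031]
260 [55 53 47] [-0.0105  0.1995]
262 [53 52 45] [-0.0105  0.1962]
264 [53 51 45] [-0.0105  0.1929]
266 [52 51 45] [-0.0105  0.1898]
268 [52 50 45] [-0.0104  0.1871]
270 [52 50 45] [-0.0105  0.1841]
272 [51 50 45] [-0.0104  0.1814]
274 [51 50 45] [-0.0105  0.1785]
```

Request:
carry_out(
  increments=[
    [0,0,-0.001,0,1],
    [0,0,-0.002,0,1],
    [0,0,-0.003,0,1],
    [0,0,-0.004,0,1],
    [0,0,-0.004,0,1],
  ],
)

```text
time_s: 8.3
tool_pos: [0.5176, -0.1466, 0.312]
tool_rot: [180.0, -0.1, -17.3]
force: [0.2, 0.5, 4.7]
grip_width: 0.0598
```

```bash
python3 -c "
from h import *
st()"
```

```text
t 8.3 [ 0.5176 -0.1466  0.312 ] [ 1.7997e+02 -1.4000e-01 -1.7270e+01] f_red -0.49 f_lat 0.05 fz 4.72 tq [-0.01  0.08 -0.01] 0.0598
```

Request:
carry_out(
  increments=[
    [0,0,-0.001,0,1],
    [0,0,-0.002,0,1],
    [0,0,-0.003,0,1],
    [0,0,-0.003,0,1],
  ],
)

```text
time_s: 8.7
tool_pos: [0.5179, -0.1467, 0.3095]
tool_rot: [180.0, -0.2, -17.3]
force: [-0.2, -0.7, 6.1]
grip_width: 0.0599
```

```bash
python3 -c "
from h import *
st()"
```

```text
t 8.7 [ 0.5179 -0.1467  0.3095] [179.97  -0.21 -17.27] f_red 0.69 f_lat -0.02 fz 6.15 tq [-0.03 -0.04 -0.03] 0.0599
```

Request:
carry_out(
  increments=[
    [0,0,-0.001,0,1],
    [0,0,-0.002,0,1],
    [0,0,-0.003,0,1],
    [0,0,-0.003,0,1],
  ],
)

```text
time_s: 9.1
tool_pos: [0.518, -0.1467, 0.3066]
tool_rot: [180.0, -0.2, -17.3]
force: [0.1, 0.4, 5.6]
grip_width: 0.0599
```

```bash
python3 -c "
from h import *
pic('7');prof('w7',200,262)"
```

```text
t 9.1 [ 0.518  -0.1467  0.3066] [179.97  -0.24 -17.27] f_red -0.44 f_lat -0.02 fz 5.56 tq [-0.01 -0.07 -0.04] 0.0599
200 [176 172 162] [-0.0397  0.2098]
202 [106 104  98] [-0.0387  0.2093]
204 [137 134 127] [-0.0377  0.2093]
206 [176 172 163] [-0.0366  0.2097]
208 [176 172 163] [-0.0355  0.21  ]
210 [176 172 163] [-0.0345  0.2098]
212 [161 157 148] [-0.0334  0.2099]
214 [111 107  99] [-0.0319  0.2119]
216 [110 107  99] [-0.0302  0.2152]
218 [110 107  99] [-0.0285  0.2183]
220 [111 103  86] [-0.0267  0.2216]
222 [189 158  77] [-0.0255  0.2218]
224 [193 161  78] [-0.0247  0.2202]
226 [193 161  78] [-0.0239  0.2186]
228 [193 162  77] [-0.0231  0.2176]
230 [193 161  77] [-0.0224  0.2158]
232 [193 162  77] [-0.0216  0.2142]
234 [193 161  77] [-0.0208  0.2128]
236 [193 162  77] [-0.0201  0.2112]
238 [201 168  81] [-0.0194  0.2099]
240 [205 172  83] [-0.0182  0.21  ]
242 [205 172  83] [-0.0172  0.2099]
244 [203 171  82] [-0.0161  0.2098]
246 [137 116  67] [-0.0149  0.21  ]
248 [150 125  73] [-0.0141  0.2091]
250 [204 172  82] [-0.0128  0.2096]
252 [204 172  82] [-0.0117  0.2096]
254 [203 171  81] [-0.0105  0.2098]
256 [147 123  67] [-0.0093  0.2099]
258 [73 72 66] [-0.0104  0.2032]
260 [61 59 52] [-0.0105  0.1993]
```

View pics/m7.png

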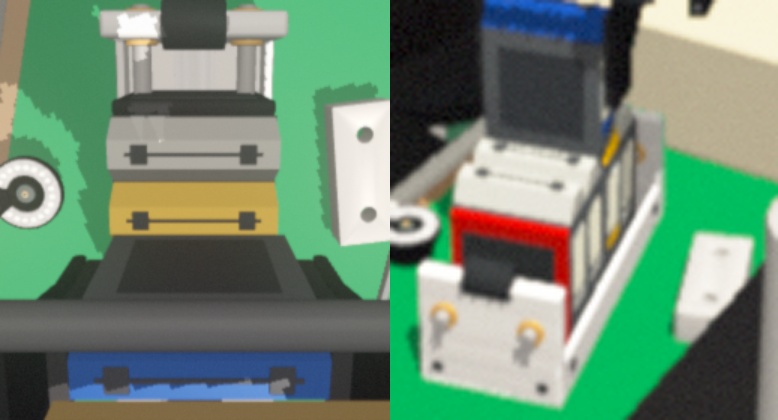

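Request:
carry_out(
  increments=[
    [0,0,-0.001,0,1],
    [0,0,-0.002,0,1],
    [0,0,-0.003,0,1],
    [0,0,-0.003,0,1],
  ],
)

```text
time_s: 9.6
tool_pos: [0.5179, -0.1468, 0.3034]
tool_rot: [180.0, -0.2, -17.3]
force: [1.2, -0.3, 5.1]
grip_width: 0.0596
```

```bash
python3 -c "
from h import *
st()"
```

```text
t 9.6 [ 0.5179 -0.1468  0.3034] [179.97  -0.22 -17.27] f_red -0.06 f_lat 1.21 fz 5.12 tq [-0.08 -0.23 -0.03] 0.0596
```

Request:
carry_out(
  increments=[
    [0,0,-0.001,0,1],
    [0,0,-0.002,0,1],
    [0,0,-0.003,0,1],
    [0,0,-0.003,0,1],
  ],
)

```text
time_s: 10.0
tool_pos: [0.5179, -0.1467, 0.3004]
tool_rot: [180.0, -0.2, -17.3]
force: [-0.1, -0.0, 4.8]
grip_width: 0.0601
```

```bash
python3 -c "
from h import *
st();snap('w8');prof('w8',200,262,3)"
```

```text
t 10.0 [ 0.5179 -0.1467  0.3004] [179.98  -0.22 -17.27] f_red 0.06 f_lat -0.06 fz 4.78 tq [-0.01 -0.18  0.04] 0.0601
200 [161 157 149] [-0.0407  0.2031]
203 [187 184 174] [-0.0391  0.2037]
206 [187 183 174] [-0.0376  0.2035]
209 [133 129 121] [-0.036   0.2042]
212 [121 117 108] [-0.0337  0.2083]
215 [120 116 108] [-0.0313  0.2126]
218 [173 146  82] [-0.0289  0.2162]
221 [204 172  86] [-0.0277  0.214 ]
224 [204 172  86] [-0.0266  0.2118]
227 [204 172  85] [-0.0255  0.2092]
230 [204 172  86] [-0.0243  0.2073]
233 [204 172  85] [-0.0232  0.2052]
236 [215 182  91] [-0.022   0.2038]
239 [215 183  91] [-0.0205  0.2036]
242 [214 181  90] [-0.0189  0.2035]
245 [125 108  76] [-0.0175  0.2029]
248 [215 183  90] [-0.0156  0.2036]
251 [215 183  90] [-0.014   0.2037]
254 [162 134  63] [-0.0124  0.2037]
257 [87 82 72] [-0.0103  0.2051]
260 [68 65 57] [-0.0104  0.1996]
```

Request:
carry_out(
  increments=[
    [0,0,-0.001,0,1],
    [0,0,-0.002,0,1],
    [0,0,-0.002,0,1],
  ],
)

```text
time_s: 10.35
tool_pos: [0.518, -0.1468, 0.2984]
tool_rot: [180.0, -0.2, -17.3]
force: [0.1, 0.0, 5.3]
grip_width: 0.06
```

```bash
python3 -c "
from h import *
st()"
```

```text
t 10.35 [ 0.518  -0.1468  0.2984] [179.98  -0.22 -17.28] f_red -0.04 f_lat 0.11 fz 5.31 tq [-0.02 -0.18 -0.02] 0.06
```

Request:
carry_out(
  increments=[
    [0,0,-0.001,0,1],
    [0,0,-0.002,0,1],
    [0,0,-0.002,0,1],
  ],
)

```text
time_s: 10.65
tool_pos: [0.518, -0.1468, 0.2964]
tool_rot: [180.0, -0.2, -17.3]
force: [0.3, -0.3, 5.7]
grip_width: 0.0597
```

```bash
python3 -c "
from h import *
st()"
```

```text
t 10.65 [ 0.518  -0.1468  0.2964] [179.97  -0.22 -17.28] f_red 0.23 f_lat 0.35 fz 5.7 tq [-0.08 -0.16  0.02] 0.0597
```

Request:
carry_out(
  increments=[
    [0,0,-0.001,0,1],
    [0,0,-0.002,0,1],
    [0,0,-0.002,0,1],
  ],
)

```text
time_s: 10.95
tool_pos: [0.518, -0.1468, 0.2944]
tool_rot: [180.0, -0.2, -17.3]
force: [-0.0, 0.1, 5.6]
grip_width: 0.0598
```

```bash
python3 -c "
from h import *
st()"
```

```text
t 10.95 [ 0.518  -0.1468  0.2944] [179.97  -0.22 -17.27] f_red -0.06 f_lat -0.07 fz 5.61 tq [-0.04 -0.11  0.  ] 0.0598
```

Request:
carry_out(
  increments=[
    [0,0,-0.001,0,1],
    [0,0,-0.002,0,1],
    [0,0,-0.002,0,1],
  ],
)

```text
time_s: 11.25
tool_pos: [0.518, -0.1468, 0.2924]
tool_rot: [180.0, -0.2, -17.3]
force: [1.3, -0.7, 4.9]
grip_width: 0.0601
```

```bash
python3 -c "
from h import *
pic('9');prof('w9',200,262,3)"
```

```text
t 11.25 [ 0.518  -0.1468  0.2924] [179.97  -0.22 -17.27] f_red 0.3 f_lat 1.5 fz 4.86 tq [-0.04 -0.12 -0.  ] 0.0601
200 [223 221 213] [-0.0418  0.1956]
203 [202 198 189] [-0.0404  0.1957]
206 [129 124 115] [-0.0384  0.1991]
209 [126 122 112] [-0.0362  0.2031]
212 [118 112  99] [-0.0338  0.2075]
215 [208 177  90] [-0.0324  0.2069]
218 [208 177  90] [-0.0312  0.2048]
221 [208 177  90] [-0.0301  0.2027]
224 [208 176  89] [-0.029   0.2004]
227 [208 177  89] [-0.028   0.1982]
230 [210 178  89] [-0.0269  0.1966]
233 [220 187  95] [-0.0255  0.1958]
236 [220 187  95] [-0.0241  0.1955]
239 [200 170  88] [-0.0225  0.1956]
242 [166 139  84] [-0.0212  0.1951]
245 [219 187  93] [-0.0194  0.1957]
248 [219 187  93] [-0.018   0.1954]
251 [166 138  66] [-0.0163  0.196 ]
254 [144 119  57] [-0.0129  0.2019]
257 [91 85 74] [-0.0103  0.205 ]
260 [72 67 60] [-0.0105  0.1993]
```

View pics/m9.png

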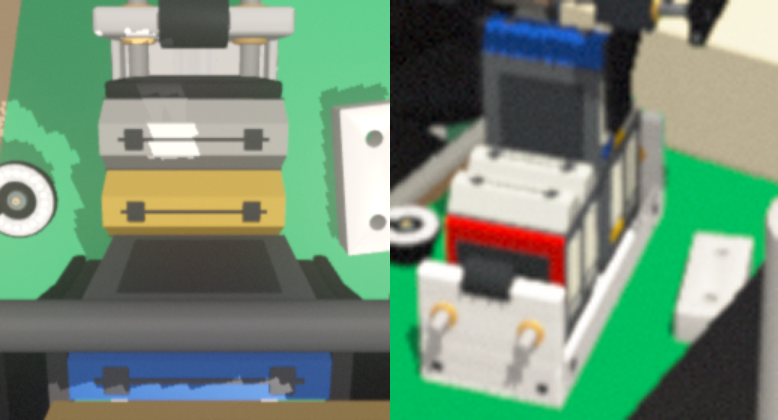

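Request:
carry_out(
  increments=[
    [0,0,-0.001,0,1],
    [0,0,-0.0015,0,1],
    [0,0,-0.0015,0,1],
  ],
)

```text
time_s: 11.65
tool_pos: [0.518, -0.1467, 0.2909]
tool_rot: [180.0, -0.2, -17.3]
force: [-0.1, -0.9, 6.2]
grip_width: 0.0602
```

```bash
python3 -c "
from h import *
st()"
```

```text
t 11.65 [ 0.518  -0.1467  0.2909] [179.98  -0.22 -17.27] f_red 0.87 f_lat 0.17 fz 6.16 tq [-0.06 -0.07  0.02] 0.0602
```

Request:
carry_out(
  increments=[
    [0,0,-0.001,0,1],
    [0,0,-0.0015,0,1],
    [0,0,-0.0015,0,1],
  ],
)

```text
time_s: 11.95
tool_pos: [0.5173, -0.1466, 0.288]
tool_rot: [180.0, -0.1, -17.3]
force: [0.5, -0.7, 0.0]
grip_width: 0.0596
```

```bash
python3 -c "
from h import *
st()"
```

```text
t 11.95 [ 0.5173 -0.1466  0.288 ] [ 1.800e+02 -7.000e-02 -1.727e+01] f_red 0.56 f_lat 0.72 fz 0.01 tq [-0.1  -0.42 -0.01] 0.0596
```

Request:
carry_out(
  increments=[
    [0,0,-0.002,0,1],
    [0,0,-0.004,0,1],
    [0,0,-0.006,0,1],
    [0,0,-0.008,0,1],
    [0,0,-0.01,0,1],
    [0,0,-0.012,0,1],
    [0,0,-0.014,0,1],
    [0,0,-0.016,0,1],
    [0,0,-0.018,0,1],
    [0,0,-0.02,0,1],
    [0,0,-0.02,0,1],
  ],
)

```text
time_s: 13.05
tool_pos: [0.517, -0.1465, 0.2673]
tool_rot: [-180.0, 0.0, -17.3]
force: [1.3, -0.2, -1.6]
grip_width: 0.0597
```

```bash
python3 -c "
from h import *
pic('10');prof('w10',180,262,3)"
```

```text
t 13.05 [ 0.517  -0.1465  0.2673] [-1.7999e+02  1.0000e-02 -1.7270e+01] f_red -0.22 f_lat 1.26 fz -1.55 tq [-0.08 -0.34 -0.01] 0.0597
180 [189 185 176] [-0.0534  0.1741]
183 [189 185 176] [-0.0524  0.1723]
186 [242 238 229] [-0.0514  0.1705]
189 [238 237 232] [-0.0501  0.1706]
192 [243 242 238] [-0.0489  0.1706]
195 [244 244 239] [-0.0477  0.1705]
198 [143 139 136] [-0.0465  0.1701]
201 [244 243 239] [-0.0452  0.1705]
204 [245 244 241] [-0.044   0.1705]
207 [244 243 241] [-0.0427  0.1707]
210 [220 216 207] [-0.0414  0.1706]
213 [192 186 177] [-0.0395  0.174 ]
216 [183 178 168] [-0.0375  0.1777]
219 [184 178 169] [-0.0354  0.1819]
222 [217 186 105] [-0.0338  0.1825]
225 [219 187 100] [-0.0329  0.1807]
228 [219 186  99] [-0.0319  0.1791]
231 [218 186  98] [-0.031   0.1772]
234 [218 185  97] [-0.03    0.1754]
237 [217 185  96] [-0.0291  0.1738]
240 [218 185  96] [-0.0283  0.1719]
243 [243 227 124] [-0.0273  0.1706]
246 [229 201 106] [-0.026   0.1706]
249 [224 191  98] [-0.0246  0.1706]
252 [205 173  91] [-0.0233  0.1708]
255 [152 129  84] [-0.0222  0.17  ]
258 [223 190  96] [-0.0207  0.1705]
261 [223 190  96] [-0.0192  0.1708]
```

View pics/m10.png

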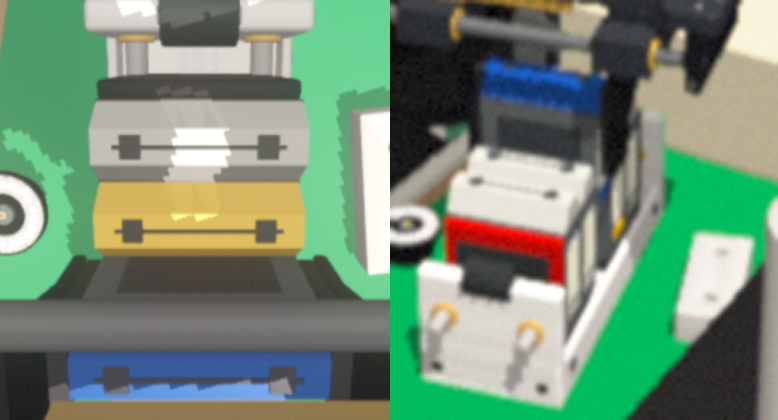

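Request:
carry_out(
  increments=[
    [0,0,-0.003,0,1],
    [0,0,-0.006,0,1],
    [0,0,-0.009,0,1],
    [0,0,-0.012,0,1],
    [0,0,-0.015,0,1],
    [0,0,-0.018,0,1],
    [0,0,-0.021,0,1],
    [0,0,-0.024,0,1],
    [0,0,-0.027,0,1],
    [0,0,-0.03,0,1],
    [0,0,-0.032,0,1],
    [0,0,-0.032,0,1],
    [0,0,-0.032,0,1],
  ],
)

```text
time_s: 14.45
tool_pos: [0.5168, -0.1465, 0.2353]
tool_rot: [-180.0, 0.0, -17.3]
force: [1.4, 0.2, -2.9]
grip_width: 0.0596
```

```bash
python3 -c "
from h import *
pic('11');prof('w11',180,262,4);prof('w11',335,368,3)"
```

```text
t 14.45 [ 0.5168 -0.1465  0.2353] [-1.7999e+02  2.0000e-02 -1.7270e+01] f_red -0.57 f_lat 1.31 fz -2.86 tq [-0.01 -0.37 -0.08] 0.0596
180 [179 174 166] [-0.056   0.1473]
184 [179 174 166] [-0.0549  0.1449]
188 [179 175 166] [-0.0538  0.143 ]
192 [179 174 166] [-0.0527  0.1409]
196 [181 177 168] [-0.0517  0.139 ]
200 [190 185 177] [-0.0505  0.1385]
204 [190 185 177] [-0.0491  0.1386]
208 [190 185 175] [-0.0478  0.1385]
212 [92 89 84] [-0.0466  0.138 ]
216 [190 186 176] [-0.0451  0.139 ]
220 [189 185 176] [-0.0438  0.1385]
224 [190 185 176] [-0.0425  0.1385]
228 [156 151 141] [-0.0409  0.1395]
232 [153 148 138] [-0.0384  0.1442]
236 [162 157 147] [-0.0358  0.1491]
240 [211 179  94] [-0.0339  0.1505]
244 [212 180  90] [-0.0329  0.1486]
248 [212 179  90] [-0.0318  0.147 ]
252 [211 179  89] [-0.0309  0.1451]
256 [211 178  88] [-0.0299  0.1435]
260 [210 178  88] [-0.029   0.1418]
335 [ 64  82 127] [-0.0043  0.1343]
338 [ 62  87 142] [-0.0039  0.1332]
341 [ 61  91 150] [-0.0031  0.1325]
344 [ 61  91 150] [-0.002   0.1325]
347 [ 60  90 150] [-0.0009  0.1324]
350 [ 60  90 149] [0.0003 0.1324]
353 [74 74 79] [0.0011 0.1319]
356 [ 85 114 166] [0.0025 0.1323]
359 [101 150 220] [0.0037 0.1324]
362 [104 155 226] [0.0049 0.1325]
365 [113 156 220] [0.006  0.1323]
```

View pics/m11.png

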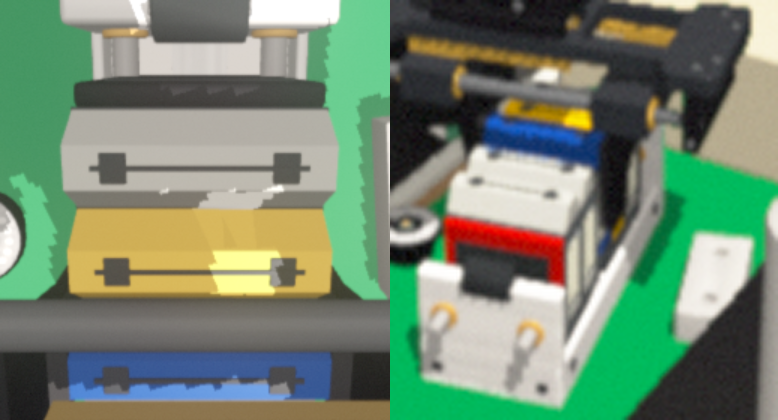

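Request:
carry_out(
  increments=[
    [0,0,-0.002,0,1],
    [0,0,-0.003,0,1],
    [0,0,-0.004,0,1],
    [0,0,-0.005,0,1],
    [0,0,-0.0055,0,1],
    [0,0,-0.0055,0,1],
  ],
)

```text
time_s: 15.15
tool_pos: [0.5171, -0.1465, 0.2303]
tool_rot: [180.0, -0.0, -17.3]
force: [-0.1, -0.1, 1.8]
grip_width: 0.0599
```

```bash
python3 -c "
from h import *
st()"
```

```text
t 15.15 [ 0.5171 -0.1465  0.2303] [ 1.800e+02 -3.000e-02 -1.727e+01] f_red 0.1 f_lat -0.07 fz 1.78 tq [-0.01 -0.22 -0.  ] 0.0599
```

Request:
carry_out(
  increments=[
    [0,0,-0.0005,0,1],
    [0,0,-0.001,0,1],
    [0,0,-0.001,0,1],
  ],
)

```text
time_s: 15.45
tool_pos: [0.5171, -0.1465, 0.2293]
tool_rot: [180.0, -0.0, -17.3]
force: [0.5, 0.2, 2.0]
grip_width: 0.06
```

```bash
python3 -c "
from h import *
pic('12');prof('w12',180,262,6);prof('w12',340,368,3)"
```

```text
t 15.45 [ 0.5171 -0.1465  0.2293] [ 1.800e+02 -2.000e-02 -1.727e+01] f_red -0.34 f_lat 0.4 fz 1.96 tq [-0.06 -0.22 -0.01] 0.06
180 [178 174 166] [-0.0565  0.142 ]
186 [178 174 166] [-0.0549  0.1388]
192 [178 174 166] [-0.0533  0.1361]
198 [178 174 166] [-0.0519  0.1332]
204 [189 185 175] [-0.0501  0.1325]
210 [189 185 175] [-0.0482  0.1326]
216 [91 88 84] [-0.0465  0.1318]
222 [189 184 175] [-0.0444  0.1327]
228 [189 184 175] [-0.0425  0.1324]
234 [153 148 139] [-0.0399  0.1353]
240 [152 146 137] [-0.0359  0.1427]
246 [210 177  88] [-0.0335  0.1438]
252 [209 176  87] [-0.0321  0.1411]
258 [208 176  86] [-0.0307  0.1386]
340 [ 62  89 146] [-0.0035  0.1325]
343 [ 62  91 150] [-0.0023  0.1325]
346 [ 61  91 150] [-0.0013  0.1324]
349 [ 60  91 150] [-1.000e-04  1.324e-01]
352 [ 63  75 103] [0.0011 0.1324]
355 [ 74  83 107] [0.0018 0.1318]
358 [ 95 141 210] [0.0033 0.1324]
361 [105 155 226] [0.0046 0.1325]
364 [104 154 225] [0.0057 0.1324]
367 [153 142 129] [-0.0242  0.0857]
```

Request:
carry_out(
  increments=[
    [0,0,-0.0005,0,1],
    [0,0,-0.001,0,1],
    [0,0,-0.001,0,1],
  ],
)

```text
time_s: 15.85
tool_pos: [0.5171, -0.1464, 0.2291]
tool_rot: [180.0, -0.0, -17.3]
force: [-1.5, 0.7, 7.3]
grip_width: 0.06
```

```bash
python3 -c "
from h import *
st();snap('w13');prof('w13',210,222,3);prof('w13',340,350,3)"
```

```text
t 15.85 [ 0.5171 -0.1464  0.2291] [179.97  -0.   -17.27] f_red -0.21 f_lat -1.63 fz 7.3 tq [ 0.13  0.38 -0.02] 0.06
210 [189 185 175] [-0.0482  0.1326]
213 [175 171 162] [-0.0473  0.1324]
216 [91 88 84] [-0.0465  0.1319]
219 [186 181 172] [-0.0455  0.1321]
340 [ 62  89 146] [-0.0036  0.1323]
343 [ 62  91 150] [-0.0025  0.1323]
346 [ 61  91 150] [-0.0013  0.1324]
349 [ 60  90 150] [-0.0003  0.1322]
```

Request:
carry_out(
  increments=[
    [0,0,0.0005,0,1],
    [0,0,0.0005,0,0.5],
    [0,0,0.0005,0,0],
    [0,0,0.0005,0,-0.6],
    [0,0,0.0005,0,-1],
    [0,0,0.0005,0,-1],
    [0,0,0.0005,0,-1],
    [0,0,0.0005,0,-1],
    [0,0,0.0005,0,-1],
  ],
)

```text
time_s: 16.8
tool_pos: [0.517, -0.1465, 0.2287]
tool_rot: [180.0, 0.0, -17.3]
force: [-0.3, 0.6, -0.1]
grip_width: 0.0861
```

```bash
python3 -c "
from h import *
st()"
```

```text
t 16.8 [ 0.517  -0.1465  0.2287] [ 1.800e+02  1.000e-02 -1.727e+01] f_red -0.46 f_lat -0.42 fz -0.1 tq [-0.01 -0.05  0.02] 0.0861
```

Request:
carry_out(
  increments=[
    [0,0,0.01,0,-1],
    [0,0,0.03,0,-1],
    [0,0,0.06,0,-1],
    [0,0,0.1,0,-1],
    [0,0,0.14,0,-1],
    [0,0,0.175,0,-1],
    [0,0,0.175,0,-1],
    [0,0,0.175,0,-1],
  ],
)

```text
time_s: 17.6
tool_pos: [0.5171, -0.1463, 0.4051]
tool_rot: [180.0, -0.1, -17.3]
force: [0.0, -0.3, -0.8]
grip_width: 0.0869
```

```bash
python3 -c "
from h import *
pic('14')
p,d,K,T=wrist('w14');P=wpts('w14')
m=((P[...,2]>.0955)&(P[...,2]<.0985)).astype(np.uint8); m[:, :270]=0;m[:,380:]=0;m[:130]=0;m[290:]=0
n,l,st_,ce=cv2.connectedComponentsWithStats(m)
for i in range(1,n):
    if st_[i,4]>150: print(st_[i],P[l==i].mean(0).round(4),np.median(p[l==i],0))
p,d=env.read_camera('top');save('t14',p)
"
```

```text
t 17.6 [ 0.5171 -0.1463  0.4051] [ 1.7997e+02 -1.5000e-01 -1.7260e+01] f_red 0.25 f_lat 0.11 fz -0.78 tq [ 0.   -0.08  0.02] 0.0869
[ 283  164   78   17 1115] [ 0.5308 -0.1021  0.0969] [217. 215. 205.]
[ 283  195   77   17 1058] [ 0.5238 -0.1251  0.0969] [231. 220. 120.]
[284 225  75  15 993] [ 0.5168 -0.1479  0.0968] [100. 132. 190.]
[285 253  74  15 922] [ 0.5096 -0.1707  0.0969] [230. 227. 217.]
[286 281  72   9 532] [ 0.5035 -0.1914  0.0968] [219.  216.5 207. ]
```

View pics/w14.png

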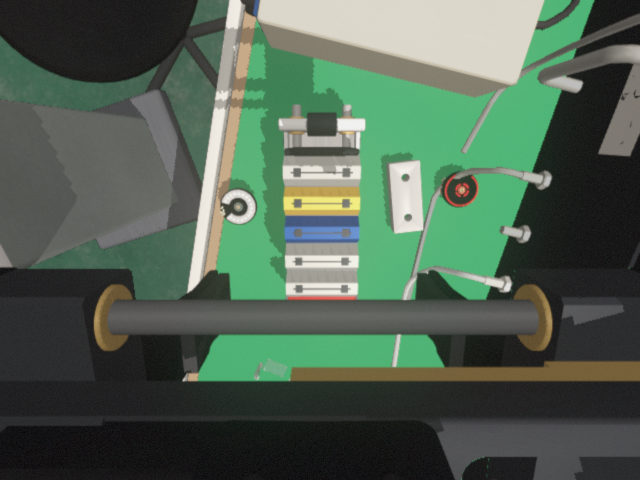

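View pics/m14.png

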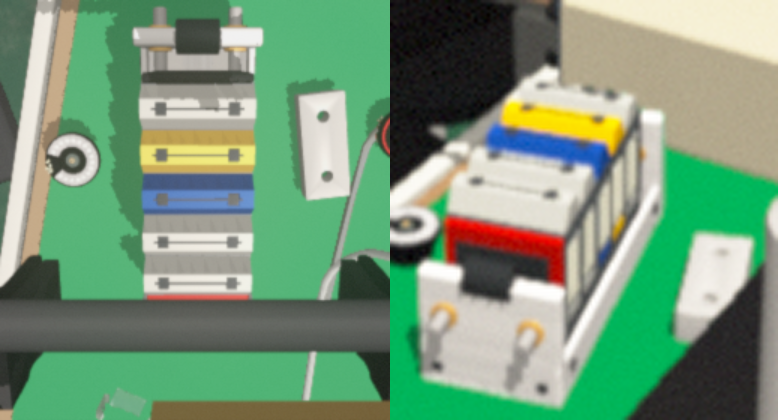

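All five tops read level (0.0968–0.0969 m) at an even 24 mm pitch. Blue sits between yellow and the next grey, and the arm is clear, so I'm handing in.

```bash
python3 -c "
from h import *
print(env.sign_off())"
```

```text
the job is handed in; nothing more can be done
None
```

The blue cassette is out of its stand and back in the rack, directly next to the yellow one on the red-plate side. It stands upright on the rack's floor, and I let go and handed the job in at about 18 s.

- **Insertion:** I lined the foot up with the gap using the wrist camera and went down in small steps, checking the force after each. The push stayed at about 7 N or less at every reading, including the last press on the floor. The sideways force never built up, so neither plate reached its stop and I did not need to shift over.
- **Last checks:** All five lids measured within 0.1 mm of the same height, about 24 mm apart, with no tilt seen. The gripper is open and well above the row.
- **Bystanders:** The ring module and steel block look undisturbed in the last pictures. I last saw the tin undisturbed just after lifting the cassette, and did not check it again at the end.
- **Disagreement:** Camera heights were off by about 1 mm at the rack and 3 mm at the stand. For the final depth I went by the cassettes' tops relative to each other and by the contact force.

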